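Angle a tube rack past the bench post into the reader bay

ROBOT

A 6-joint arm with a two-finger parallel gripper is mounted at the origin on the work surface. World frame = base frame: x ahead of the robot, y to its left, z up, the work surface at z = 0. Lengths are in m, angles in rad, forces in N, time in s.
With the tool pointing down it reaches from about 0.35 to 0.775 m from the base axis. Payload 7.3 kg.
Tool frame: the origin (TCP) lies at the very end of the fingers, on their centre line; the grasp point (between the pads) lies 19 mm behind it (ctrl.pinch_z is the distance from the TCP to the grasp point, in m); z points along the fingers, y is the line along which they close (so a half turn about z gives the same grasp; the last joint's range is limited). The gripper opens to 92 mm and grips with 3 to 60 N. Pads are 19 mm wide; open, the fingers measure 130 mm over their backs; the gripper's body (75 mm by 190 mm) begins 47 mm behind the grasp point.
Start: joints at [1.046, 0.342, 1.524, -0, 1.275, -0.146], TCP at [0.194, 0.488, 0.227] pointing down, gripper open.
Joint ranges: [-2.53, 2.53], [-0.77, 2.02], [0.04, 2.7], [-1, 4.14], [0.28, 2.66], [-3.11, 3.11]. Speed limits (rad/s): [2.57, 2.57, 3.14, 3.14, 3.14, 3.14].

INTERFACE

Orientations are given as a 3x3 rotation matrix whose columns are the frame's x, y, z axes.
In Python, from workcell import ctrl gives the robot as it stands.
- The arm moves only by the tool carry_out, never from a script. Its argument "rows" is a list of rows, each an object of numbers: "x", "y", "z": the shift along the tool's x, y, z as a fraction of full scale; "turn": the turn about the tool's z as a fraction of full scale; "hand": the closure, from 0 (fully open) to 1 (shut). In form: [{"x": .., "y": .., "z": .., "turn": .., "hand": ..}, ...]. A call has 1 to 20 rows; each row shifts and turns the commanded pose from where the row before left it, along the tool's axes as they then stand; what a row does not reach is not made up. Full scale, the value 1, is 0.1 m for a shift and 1.5 rad for a turn. A row lasts 1/10 s, in which the tool goes at most 50 mm and 8.59 degrees, less where a joint would pass 70% of its speed; a pose out of reach is approached as far as the arm can. A call with a number of a shift or a turn outside -1 to 1 is refused whole. A call with a gripper value outside its range is refused whole. The fingers move at their own pace and stop on an object; "grip_force" is the grip in N (left out, the last holds). Time passes only in rows, so rows that do not move let the fingers close. It gives the time, the measured TCP pose, the force, the opening and the grip force at its end, in the units of the state.
- ctrl.get_obs(): the state, without advancing time (a new reading comes with each control period).
- ctrl.read_camera(name): name is "scene" or "top" or "wrist"; returns (picture, depth): 400x640x3 uint8, red, green, blue; 400x640 float32, m along the optical axis (not along the pixel's ray), 0 where there is no reading.
- ctrl.get_calibration(name): a dict with "fx", "fy", "cx", "cy" (pixels), "rvec" (rotation vector, rad) and "tvec" (3), from world to camera coordinates, as OpenCV has them. Camera axes: x right, y down, z forward; pixel columns grow to the right and rows downward; lengths in m; the calibration is good to about 2 mm. The wrist camera is an equidistant fisheye: a pixel r from the principal point sees the ray r / f radians off the axis. A picture is of the moment at which its call begins: read the wrist's pose just before it. get_calibration takes no time and is no camera call; for the wrist camera it gives the pose at the moment of the call.
- ctrl.finish_job(): hands the job in; it is judged then, once.
The state is a dict: "t": time; "q": joint angles; "qd": joint speeds; "effort": joint torques, N m; "eef_pos": TCP position; "ee_rot": TCP orientation; "force": force on the tool from outside, world axes, zero at the start; "torque": the same for the moment, N m; "width": finger opening in m; "grasp_force": force on a finger pad.
Only numpy, scipy, OpenCV 4.12 (cv2) and the standard library are available. Lean on these libraries where they do the work, as an engineer would, in place of code of your own. Each camera call takes 0.05 s, during which the arm holds its last target. There are 200 camera calls.

TASK

Push the long tube rack over the bench with the fingertips, angling it past the steel post and into the three-sided bay of the tube reader, until its long side sits fully home, flush along the bay's back wall. Do not grip, lift or tip the rack, leave the beaker, the jar and the spatula where they are, and finish with the hand clear of the rack.

Things in the scene. Friction and masses are not known exactly. Their poses are not given: they have to be found in the camera images.
- rack: Loose aluminium test-tube rack, 210 mm long (its y), 50 mm wide (x), top plate at 46 mm, white-capped tubes fixed in it reach 56 mm. Lower 28 mm: a solid-sided tray to push on. 0.3 to 0.65 kg. Origin: centre of its underside. It starts on the robot's side of the post, shifted to the bay's -y, its +y end towards the bay's +y, long axis within 15 degrees of the back wall.
- reader: Fixed white and blue tube reader, 300 mm wide, 56 mm high, 110 mm deep; its front face (x = 0) is the back wall of an open bay towards the robot. Origin: on the bench at the middle of that wall's foot; x points into the wall, away from the robot, y left along it. The rack is home with its long axis along y and its origin at x = -25 mm; the bay's floor is the bare bench.
- bay_mouth (a point): Middle of the bay's mouth on the bench, 62 mm before the back wall (reader x = -62 mm). The bay is 250 mm wide inside (reader y = -125 to +125 mm) between two aluminium side walls, 12 mm thick and 34 mm high, that reach from the back wall to the mouth.
- post: Fixed upright round steel post, 20 mm diameter, 56 mm high; origin: centre of its foot, at reader x = -98 mm, y = +45 to +75 mm, before the left half of the bay's mouth. It blocks a straight push and the right side wall blocks going in square beside it, so the rack's +y end must go in behind the post first, slanted.
- beaker: Loose small glass beaker, 56 mm diameter, 68 mm high; origin at the centre of its foot. Bystander, left of the work.
- jar: Loose amber jar with a lid, 48 mm diameter, 72 mm high; origin at the centre of its foot. Bystander, right of the work.
- spatula: Loose spatula, 170 mm long, lying on the bench along its own x; origin at the centre of its underside. Bystander, far left.
Not all that is in view belongs to the job. Several things look just like the rack: the one meant starts farthest to the robot's left.

How it is judged:
At the end, for the whole second after the job is handed in: The rack stands upright on the bench between the bay's side walls, at rest, its long side against the back wall: origin within 8 mm of the home depth and long axis within 0.06 rad (3.4 degrees) of the back wall (x of rack in the frame of reader between -0.033 and -0.02 m and y of rack in the frame of reader between -0.024 and 0.024 m and angle between the y axis of rack and the y axis of reader, either way round below 0.06 rad and height (world z) of rack below 0.004 m and angle between rack's own z axis and vertical below 0.05 rad and linear speed of rack below 0.01 m/s); the robot touches nothing.
It fails at once if the rack is lifted (more than 10 mm) off the bench (height (world z) of rack above 0.01 m).
It fails at once if the rack is tipped by more than 0.2 rad (angle between rack's own z axis and vertical above 0.2 rad).
It fails at once if the rack is taken between the fingers (the grasp point is inside the rack, below its tube caps' tops + 12 mm) (x of the grasp point in the frame of rack between -0.02 and 0.02 m and y of the grasp point in the frame of rack between -0.1 and 0.1 m and z of the grasp point in the frame of rack below 0.068 m).
It fails at once if the beaker, the jar or the spatula is moved by more than 20 mm (distance of any of beaker, jar, spatula from where it was at the start of the episode above 0.02 m).
It also fails if it takes over 72 s, if anything falls off the work surface, if the arm or the gripper's body presses on something with over 40 N, if the wrist force passes 120 N, or if a joint passes its speed limit or range.

## Working session

There is one attempt and no reset: what is moved stays moved. The work goes in short steps, Python scripts to look and compute and a tool call to move; the robot and the scene stay as the last step left them, time stands still between calls to the robot, and variables do not carry over. Pictures are saved under pics/ and viewed, at most 10 in all, crops included, and the job is handed in when it is done.

Besides the shell and the picture viewer there is one more tool, called after "Emit:" as name(argument=value, ...), one argument or row to a line, values as JSON. carry_out: Moves the arm, as the interface text tells. Its arguments: {"type":"object","properties":{"rows":{"type":"array"},"grip_force":{"type":"number"}},"required":["rows"]}

```bash
mkdir -p pics; ls
python3 - <<'E'
from workcell import ctrl
import cv2, numpy as np
o=ctrl.get_obs(); print(o['t'],o['eef_pos'],o['ee_rot'],o['width'],ctrl.pinch_z)
for n in ['top','scene']:
    p,d=ctrl.read_camera(n); cv2.imwrite(f'pics/{n}0.png',p[:,:,::-1]); np.save(f'pics/{n}0.npy',d)
    print(n,ctrl.get_calibration(n))
E
```

```text
pics
0.0 [0.19393407 0.48745532 0.22607405] [[-9.29110657e-01  3.69801084e-01 -7.38966905e-04]
 [ 3.69801755e-01  9.29109835e-01 -1.25522079e-03]
 [ 2.22399409e-04 -1.43951028e-03 -9.99998939e-01]] 0.09234139944623022 0.0188
top {'fx': 442.68906040716087, 'fy': 442.68906040716087, 'cx': 317.76050461931106, 'cy': 196.2178255167729, 'rvec': array([ 2.15755561, -2.09902671,  0.1952805 ]), 'tvec': array([-0.05842528,  0.49196936,  1.1180456 ])}
scene {'fx': 374.39458058891074, 'fy': 374.39458058891074, 'cx': 319.5126831822226, 'cy': 194.6834098385642, 'rvec': array([ 1.5434481 ,  1.71549637, -0.90065312]), 'tvec': array([ 0.08688872, -0.23759646,  1.40011483])}
```

View pics/top0.png

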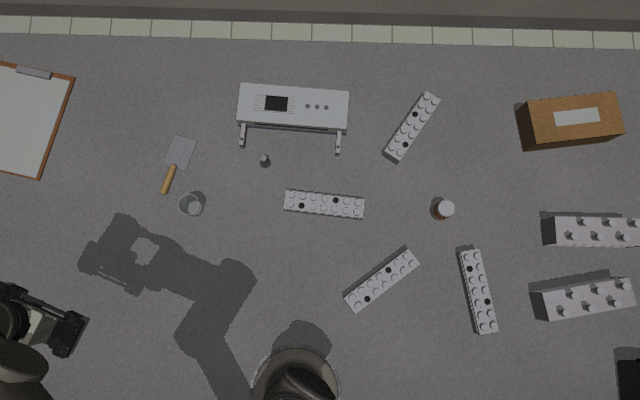

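View pics/scene0.png

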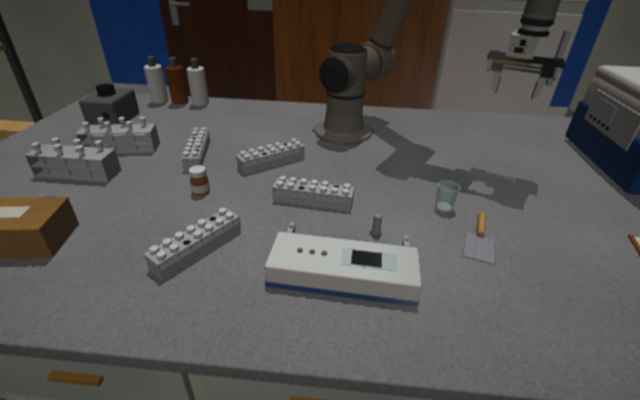

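The top view shows four rack look-alikes, at (324,204), (411,127), (382,281) and (479,291). The one farthest to the robot's left is (324,204), just in front of the reader. The reader is at (293,105), the post at (264,160), the beaker at (190,204), the jar at (443,208) and the spatula at (178,165).

```bash
cat > h.py <<'E'
import cv2, numpy as np
from workcell import ctrl
def calib(n):
    c=ctrl.get_calibration(n); K=np.array([[c['fx'],0,c['cx']],[0,c['fy'],c['cy']],[0,0,1]])
    return K,cv2.Rodrigues(c['rvec'])[0],c['tvec']
def cloud(n,d):
    K,R,t=calib(n); v,u=np.mgrid[:400,:640]
    P=np.stack([u,v,np.ones_like(u)],-1)@np.linalg.inv(K).T*d[...,None]
    return (P-t)@R
def plane(n,uv,z):
    K,R,t=calib(n); uv=np.atleast_2d(uv).astype(float)
    r=np.c_[uv,np.ones(len(uv))]@np.linalg.inv(K).T@R; c=-R.T@t
    return c+r*((z-c[2])/r[:,2])[:,None]
E
python3 - <<'E'
from h import *
d=np.load('pics/top0.npy'); W=cloud('top',d)
ds=np.load('pics/scene0.npy'); S=cloud('scene',ds)
bench=W[230:260,400:430,2]; print('bench z',np.median(bench))
p=cv2.imread('pics/top0.png')
def rect(pts):
    (c,s,a)=cv2.minAreaRect(pts.astype(np.float32)); print(' rect',np.round(c,4),np.round(s,4),round(a,2))
def boxes(n,W,u0,u1,v0,v1,z0):
    q=W[v0:v1,u0:u1].reshape(-1,3); q=q[(q[:,2]>z0)]; 
    print(n,len(q),'z pct',np.round(np.percentile(q[:,2],[5,50,95]),4),'mean',np.round(q.mean(0),4)); rect(q[:,:2]); return q
boxes('rack',W,275,375,180,225,0.035)
boxes('rack lo',W,275,375,180,225,0.012)
boxes('reader',W,225,360,75,123,0.045)
boxes('post',W,255,275,148,170,0.035)
boxes('wallL',W,236,248,130,150,0.022)
boxes('wallR',W,332,345,132,155,0.022)
boxes('beaker',W,172,210,188,222,0.03)
boxes('jar',W,425,460,190,225,0.03)
boxes('spat',W,155,200,130,198,0.004)
boxes('rack S',S,268,360,172,213,0.035)
boxes('reader S',S,260,425,230,305,0.045)
boxes('post S',S,370,384,211,238,0.035)
crop=cv2.resize(p[70:235,225:380],None,fx=4,fy=3.6,interpolation=cv2.INTER_CUBIC); crop=cv2.resize(p[70:230,225:385],(600,600),interpolation=cv2.INTER_CUBIC); cv2.imwrite('pics/crop1.png',crop)
E
```

```text
bench z 0.0006697638439722275
rack 1539 z pct [0.0432 0.0475 0.0584] mean [ 0.4711 -0.0603  0.0633]
 rect [ 0.3924 -0.0524] [0.2096 0.2151] 84.41
rack lo 1672 z pct [0.0275 0.0472 0.0583] mean [ 0.4694 -0.06    0.0601]
 rect [ 0.3924 -0.0524] [0.2096 0.2151] 84.41
reader 4009 z pct [0.0524 0.0563 0.0603] mean [0.7386 0.0356 0.0633]
 rect [0.5443 0.044 ] [0.2999 0.5049] 86.09
post 55 z pct [0.0397 0.0549 0.058 ] mean [0.5831 0.1005 0.0735]
 rect [0.4439 0.0277] [0.3481 0.0188] 27.5
wallL 88 z pct [0.0233 0.0337 0.0367] mean [0.6471 0.1636 0.0457]
 rect [0.4742 0.0725] [0.4432 0.031 ] 27.72
wallR 111 z pct [0.0231 0.0334 0.0382] mean [ 0.6427 -0.0944  0.0433]
 rect [ 0.484  -0.0622] [0.0323 0.3979] 80.22
beaker 252 z pct [0.0338 0.0579 0.0702] mean [0.4586 0.2869 0.0685]
 rect [0.3695 0.1391] [0.4011 0.0544] 58.79
jar 330 z pct [0.0365 0.071  0.0756] mean [ 0.4609 -0.362   0.0842]
 rect [ 0.391  -0.2127] [0.0467 0.3949] 25.39
spat 581 z pct [0.0041 0.0078 0.0673] mean [0.5585 0.3391 0.0367]
 rect [0.4446 0.2255] [0.596 0.194] 41.39
rack S 1057 z pct [0.0392 0.0484 0.0583] mean [ 0.4924 -0.0585  0.0568]
 rect [ 0.8735 -0.0723] [0.2121 0.8534] 88.46
reader S 6242 z pct [0.0502 0.0569 0.0591] mean [0.7563 0.0325 0.0614]
 rect [0.9936 0.0161] [0.2998 0.6171] 86.98
post S 98 z pct [0.0365 0.0503 0.0583] mean [0.6114 0.1007 0.0594]
 rect [0.9443 0.0678] [0.0196 0.7225] 84.32
```

View pics/crop1.png

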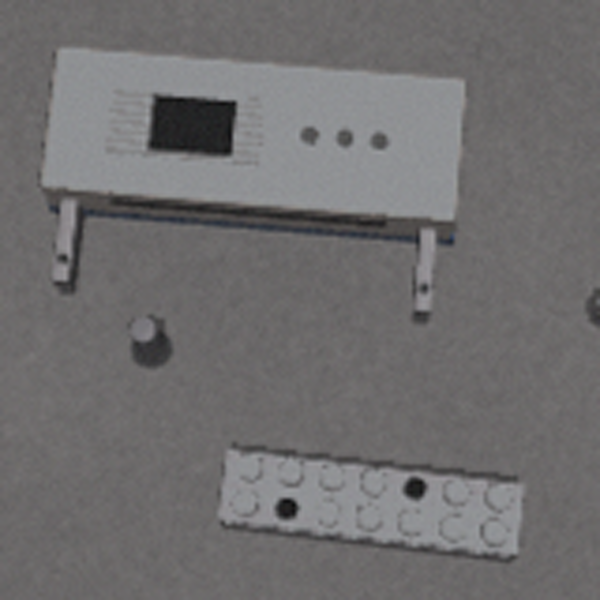

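The crop confirms the choice: a white-capped rack at about (324,204), in front of the bay and to the right of the post. Next I'll drop the missing-depth pixels and fit again.

```bash
cat >> h.py <<'E'
def rect(q):
    c,s,_=cv2.minAreaRect(q.astype(np.float32)); b=cv2.boxPoints((c,s,_))
    e=[b[1]-b[0],b[2]-b[1]]; e=max(e,key=np.linalg.norm); e=e if e[1]>0 else -e
    return np.array(c),np.sort(s),np.degrees(np.arctan2(-e[0],e[1]))   # yaw of long axis from world +y
def pick(W,u0,u1,v0,v1,z0,z1=0.08):
    q=W[v0:v1,u0:u1].reshape(-1,3); q=q[(q[:,2]>z0)&(q[:,2]<z1)&(q[:,0]>.3)&(q[:,0]<.85)]
    # keep the dense part
    m=np.median(q,0); return q
def top_edge_rect(n,W,box,z0,z1):
    u0,u1,v0,v1=box; m=np.zeros((400,640),np.uint8); s=W[v0:v1,u0:u1,2]
    m[v0:v1,u0:u1]=((s>z0)&(s<z1))*255
    m=cv2.morphologyEx(m,cv2.MORPH_OPEN,np.ones((3,3),np.uint8))
    k,l,st,ce=cv2.connectedComponentsWithStats(m); i=1+np.argmax(st[1:,4]); v,u=np.nonzero(l==i)
    return W[v,u]
E
python3 - <<'E'
from h import *
W=cloud('top',np.load('pics/top0.npy')); S=cloud('scene',np.load('pics/scene0.npy'))
for n,c,box,z0,z1 in [('rack','top',(275,375,180,225),.038,.066),('rack','scene',(265,362,170,215),.038,.066),
 ('reader','top',(225,360,75,130),.05,.066),('reader','scene',(260,425,230,305),.05,.066),
 ('post','top',(255,275,148,170),.035,.066),('post','scene',(368,386,208,240),.03,.066),
 ('wallL','top',(234,250,128,152),.025,.042),('wallR','top',(330,347,130,157),.025,.042),
 ('beaker','top',(172,210,188,222),.03,.08),('jar','top',(425,460,190,225),.03,.08),('spat','top',(155,200,130,198),.004,.03)]:
    try:
        q=top_edge_rect(c,W if c=='top' else S,box,z0,z1); r=rect(q[:,:2]); print(n,c,len(q),np.round(q[:,2].mean(),4),np.round(r[0],4),np.round(r[1],4),np.round(r[2],2), 'min/max',np.round(q.min(0)[:2],3),np.round(q.max(0)[:2],3))
    except Exception as e: print(n,c,e)
E
```

```text
rack top 1516 0.0492 [ 0.4743 -0.0604] [0.0506 0.2097] -5.31 min/max [ 0.441 -0.166] [0.508 0.045]
rack scene 984 0.0505 [ 0.4769 -0.0615] [0.0535 0.2104] -4.69 min/max [ 0.444 -0.166] [0.51  0.044]
reader top 4218 0.0562 [0.7399 0.0309] [0.1112 0.3001] -3.05 min/max [ 0.678 -0.12 ] [0.802 0.182]
reader scene 5852 0.0569 [0.7417 0.0294] [0.1126 0.2998] -3.02 min/max [ 0.68  -0.122] [0.805 0.181]
post top 51 0.0531 [0.5897 0.103 ] [0.0164 0.0174] 78.95 min/max [0.582 0.095] [0.598 0.112]
post scene 105 0.0474 [0.5945 0.103 ] [0.0183 0.0184] 9.84 min/max [0.585 0.093] [0.604 0.112]
wallL top 86 0.0335 [0.6545 0.1663] [0.0122 0.0492] 88.27 min/max [0.63 0.16] [0.679 0.173]
wallR top 62 0.0342 [ 0.659  -0.0956] [0.0112 0.0382] -89.13 min/max [ 0.64  -0.101] [ 0.678 -0.09 ]
beaker top 138 0.0552 [0.46   0.3028] [0.0247 0.0527] 85.21 min/max [0.433 0.288] [0.486 0.315]
jar top 318 0.064 [ 0.4658 -0.3708] [0.0435 0.0443] 82.9 min/max [ 0.443 -0.393] [ 0.488 -0.349]
spat top 235 0.0165 [0.5368 0.3631] [0.0206 0.0893] 77.03 min/max [0.494 0.345] [0.58  0.381]
```

Poses found, with both cameras agreeing to about 3 mm:
- **Reader:** origin about (0.686, 0.033), yaw -3.0°.
- **Post:** reader frame (-0.098, 0.065).
- **Rack:** (0.4755, -0.061), yaw -5° in world.

Plan:
1. Push the rear side with two open fingers, turning the rack to about -25° relative to the reader.
2. Push the end along the rack's axis, past the post.
3. Push the rear side home.

First I move above the start of the push.

Emit:
carry_out(
  rows=[
    {"x":-0.26,"y":-0.253,"z":0.079,"turn":0,"hand":0},
    {"x":-0.26,"y":-0.253,"z":0.079,"turn":0,"hand":0},
    {"x":-0.26,"y":-0.253,"z":0.079,"turn":0,"hand":0},
    {"x":-0.26,"y":-0.253,"z":0.079,"turn":0,"hand":0},
    {"x":-0.26,"y":-0.253,"z":0.079,"turn":0,"hand":0},
    {"x":-0.26,"y":-0.253,"z":0.079,"turn":0,"hand":0},
    {"x":-0.26,"y":-0.253,"z":0.079,"turn":0,"hand":0},
    {"x":-0.26,"y":-0.253,"z":0.079,"turn":0,"hand":0},
    {"x":-0.26,"y":-0.253,"z":0.079,"turn":0,"hand":0},
    {"x":-0.26,"y":-0.253,"z":0.079,"turn":0,"hand":0},
    {"x":-0.26,"y":-0.253,"z":0.079,"turn":0,"hand":0},
    {"x":-0.26,"y":-0.253,"z":0.079,"turn":0,"hand":0},
    {"x":-0.26,"y":-0.253,"z":0.079,"turn":0,"hand":0},
    {"x":-0.26,"y":-0.253,"z":0.079,"turn":0,"hand":0},
    {"x":-0.26,"y":-0.253,"z":0.079,"turn":0,"hand":0},
    {"x":-0.26,"y":-0.253,"z":0.079,"turn":0,"hand":0},
    {"x":0,"y":0,"z":0,"turn":-0.065,"hand":0},
    {"x":0,"y":0,"z":0,"turn":-0.065,"hand":0},
    {"x":0,"y":0,"z":0,"turn":-0.065,"hand":0},
    {"x":0,"y":0,"z":0,"turn":0,"hand":0},
  ],
)

```text
t: 2.1
eef_pos: [0.4308, -0.0422, 0.1001]
ee_rot: [[-0.996, 0.086, -0.001], [0.086, 0.996, 0.0], [0.001, 0.0, -1.0]]
force: [-0.2, 0.4, -0.6]
width: 0.0921
grasp_force: 0.0
```

Run:
```python
from h import *
c=ctrl.get_calibration('wrist'); p,d=ctrl.read_camera('wrist'); cv2.imwrite('pics/wr1.png',p[:,:,::-1])
R=cv2.Rodrigues(c['rvec'])[0]; t=c['tvec']; print(c, 'cam pos',-R.T@t)
v,u=np.mgrid[:400,:640]; dx,dy=(u-c['cx'])/c['fx'],(v-c['cy'])/c['fy']; r=np.hypot(dx,dy)+1e-9
k=np.tan(np.clip(r,0,1.4))/r; W=(np.stack([dx*k,dy*k,np.ones_like(dx)],-1)*d[...,None]-t)@R
m=(d>0)&(W[...,2]>.038)&(W[...,2]<.066)&(W[...,0]>.42)&(W[...,0]<.53)&(abs(W[...,1]+.06)<.14)
q=W[m]; print(len(q),rect(q[:,:2]),q[:,2].mean())
```

```text
{'fx': 309.70691628693146, 'fy': 309.70691628693146, 'cx': 317.63631954072514, 'cy': 204.03797283984068, 'rvec': array([-2.15483448, -1.97736031, -0.27511804]), 'tvec': array([ 0.00573935, -0.416502  ,  0.14887555])} cam pos [ 0.35810728 -0.03648554  0.25709681]
5209 (array([ 0.47535378, -0.06802002]), array([0.0509885, 0.1966674]), np.float32(-5.357864)) 0.04814458716889757
```

View pics/wr1.png

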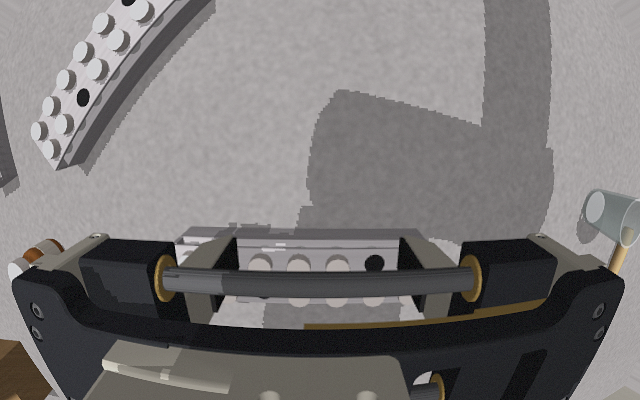

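The wrist view shows the rack just beyond the fingers, with its caps around (250-390, 265). Its x (0.475) and yaw (-5.4°) agree with the top view. Next I descend, then push forward while turning.

Emit:
carry_out(
  rows=[
    {"x":0,"y":0,"z":0.22,"turn":0,"hand":0},
    {"x":0,"y":0,"z":0.22,"turn":0,"hand":0},
    {"x":0,"y":0,"z":0.22,"turn":0,"hand":0},
    {"x":0,"y":0,"z":0.22,"turn":0,"hand":0},
    {"x":-0.05,"y":0,"z":0,"turn":0,"hand":0},
    {"x":-0.05,"y":0,"z":0,"turn":0,"hand":0},
    {"x":-0.04,"y":0,"z":0,"turn":0.0133,"hand":0},
    {"x":-0.04,"y":0,"z":0,"turn":0.0133,"hand":0},
    {"x":-0.04,"y":0,"z":0,"turn":0.0133,"hand":0},
    {"x":-0.04,"y":0,"z":0,"turn":0.0133,"hand":0},
    {"x":-0.04,"y":0,"z":0,"turn":0.0133,"hand":0},
    {"x":-0.04,"y":0,"z":0,"turn":0.0133,"hand":0},
    {"x":-0.04,"y":0,"z":0,"turn":0.0133,"hand":0},
    {"x":-0.04,"y":0,"z":0,"turn":0.0133,"hand":0},
    {"x":-0.04,"y":0,"z":0,"turn":0.0133,"hand":0},
    {"x":-0.04,"y":0,"z":0,"turn":0.0133,"hand":0},
    {"x":0,"y":0,"z":0,"turn":0,"hand":0},
  ],
)

```text
t: 3.85
eef_pos: [0.4814, -0.0504, 0.0123]
ee_rot: [[-0.959, 0.283, 0.002], [0.283, 0.959, -0.0], [-0.002, 0.0, -1.0]]
force: [0.5, -0.4, -0.1]
width: 0.0917
grasp_force: 0.1
```

```bash
cat >> h.py <<'E'
O=np.array([.686,.033]); Y=np.radians(-3.04); RR=np.array([[np.cos(Y),-np.sin(Y)],[np.sin(Y),np.cos(Y)]])
def rack(box,save=None):
    """rack pose in world and reader frames from the top view (box u0,u1,v0,v1)"""
    p,d=ctrl.read_camera('top'); W=cloud('top',d)
    if save: cv2.imwrite(save,cv2.resize(p[60:260,190:430,::-1],None,fx=3,fy=3,interpolation=cv2.INTER_CUBIC))
    q=top_edge_rect('top',W,box,.038,.066); c,s,a=rect(q[:,:2])
    print('rack world',np.round(c,4),'size',np.round(s,4),'yaw',round(a,1),'| reader',np.round((c-O)@RR,4),'yaw',round(a+3.04,1))
    o=ctrl.get_obs(); T=o['ee_rot']; print('t',o['t'],'tcp',np.round(o['eef_pos'],4),'tool yaw',np.round(np.degrees(np.arctan2(-T[0,1],T[1,1])),1),'reader',np.round((o['eef_pos'][:2]-O)@RR,4),'q6',o['q'][5],'F',np.round(o['force'],1))
    return c,s,a
E
python3 -c "
from h import *
rack((265,385,150,235),'pics/p2.png')"
```

```text
rack world [ 0.4857 -0.1571] size [0.036  0.0503] yaw 76.5 | reader [-0.19   -0.2005] yaw 79.5
t 3.9 tcp [ 0.4814 -0.0504  0.0124] tool yaw -16.4 reader [-0.1999 -0.0942] q6 -1.5475223121926438 F [ 1.  -0.3 -0. ]
```

View pics/p2.png

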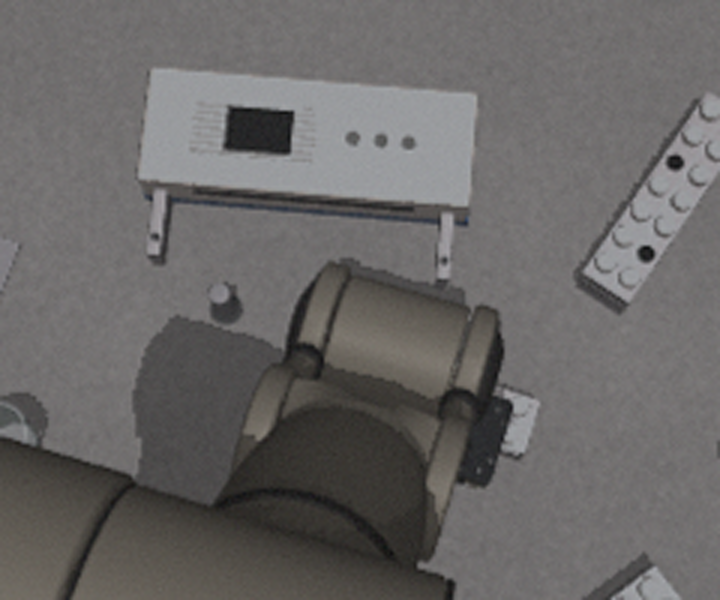

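The arm hides the rack from the top camera, so I'll look with the scene camera, which faces the work from the far side.

```bash
cat >> h.py <<'E'
def racks(x0,x1,y0,y1,save=None):
    p,d=ctrl.read_camera('scene'); W=cloud('scene',d)
    m=(d>0)&(W[...,2]>.038)&(W[...,2]<.064)&(W[...,0]>x0)&(W[...,0]<x1)&(W[...,1]>y0)&(W[...,1]<y1)
    k,l,st,ce=cv2.connectedComponentsWithStats(m.astype(np.uint8)); i=1+np.argmax(st[1:,4]); q=W[l==i]
    c,s,a=rect(q[:,:2]); 
    print('rack S world',np.round(c,4),'size',np.round(s,4),'yaw',round(a,1),'| reader',np.round((c-O)@RR,4),'yaw',round(a+3.04,1))
    if save:
        v,u=np.nonzero(m); p=p[:,:,::-1].copy(); b=p.copy(); b[m]=(0,255,0)
        w=np.hstack([p[120:300,230:430],b[120:300,230:430]]); cv2.imwrite(save,cv2.resize(w,(800,360)))
    return q
E
python3 -c "
from h import *
racks(.42,.62,-.22,.12,'pics/s2.png')"
```

```text
rack S world [ 0.5012 -0.0709] size [0.075  0.2099] yaw -16.7 | reader [-0.179  -0.1136] yaw -13.6
```

View pics/s2.png

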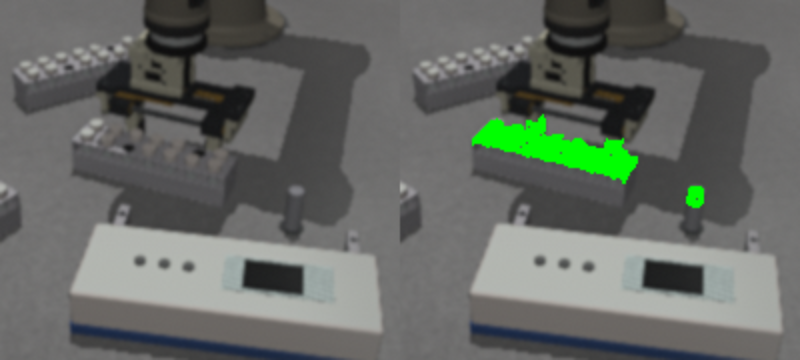

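The scene view works: the rack sits at yaw -16.7°, following the fingers as planned, with the post clear to its left. I continue the arc, then back off and rise.

Emit:
carry_out(
  rows=[
    {"x":-0.04,"y":0,"z":0,"turn":0.0133,"hand":0},
    {"x":-0.04,"y":0,"z":0,"turn":0.0133,"hand":0},
    {"x":-0.04,"y":0,"z":0,"turn":0.0133,"hand":0},
    {"x":-0.04,"y":0,"z":0,"turn":0.0133,"hand":0},
    {"x":-0.04,"y":0,"z":0,"turn":0.0133,"hand":0},
    {"x":-0.04,"y":0,"z":0,"turn":0.0133,"hand":0},
    {"x":-0.04,"y":0,"z":0,"turn":0.0133,"hand":0},
    {"x":-0.04,"y":0,"z":0,"turn":0.0133,"hand":0},
    {"x":-0.04,"y":0,"z":0,"turn":0.0133,"hand":0},
    {"x":-0.04,"y":0,"z":0,"turn":0.0133,"hand":0},
    {"x":0,"y":0,"z":0,"turn":0,"hand":0},
    {"x":0.15,"y":0,"z":0,"turn":0,"hand":0.5},
    {"x":0.15,"y":0,"z":0,"turn":0,"hand":0.87},
    {"x":0,"y":0,"z":-0.3,"turn":0,"hand":0.87},
    {"x":0,"y":0,"z":-0.3,"turn":0,"hand":0.87},
    {"x":0,"y":0,"z":-0.3,"turn":0,"hand":0.87},
    {"x":0,"y":0,"z":0,"turn":0,"hand":0.87},
  ],
)

```text
t: 5.65
eef_pos: [0.4938, -0.0515, 0.1063]
ee_rot: [[-0.885, 0.466, 0.009], [0.466, 0.885, -0.002], [-0.009, 0.002, -1.0]]
force: [1.8, 0.8, 0.3]
width: 0.0484
grasp_force: 0.0
```

```bash
python3 -c "
from h import *
racks(.42,.66,-.24,.085)
rack((265,385,130,235))
print(ctrl.get_obs()['width'])"
```

```text
rack S world [ 0.5436 -0.0948] size [0.0536 0.2119] yaw -28.2 | reader [-0.1354 -0.1352] yaw -25.1
rack world [ 0.5062 -0.1621] size [0.0497 0.0555] yaw -28.8 | reader [-0.1692 -0.2044] yaw -25.8
t 5.75 tcp [ 0.4915 -0.0509  0.103 ] tool yaw -27.8 reader [-0.1898 -0.0941] q6 -1.3438916835075292 F [-0.9 -0.6 -0.4]
0.04078355223314416
```

Emit:
carry_out(
  rows=[
    {"x":-0.107,"y":-0.2375,"z":0,"turn":0,"hand":0.87},
    {"x":-0.107,"y":-0.2375,"z":0,"turn":0,"hand":0.87},
    {"x":-0.107,"y":-0.2375,"z":0,"turn":0,"hand":0.87},
    {"x":-0.107,"y":-0.2375,"z":0,"turn":0,"hand":0.87},
    {"x":-0.107,"y":-0.2375,"z":0,"turn":0,"hand":0.87},
    {"x":-0.107,"y":-0.2375,"z":0,"turn":0,"hand":0.87},
    {"x":0,"y":0,"z":0,"turn":0.095,"hand":0.87},
    {"x":0,"y":0,"z":0,"turn":0.095,"hand":0.87},
    {"x":0,"y":0,"z":0,"turn":0.095,"hand":0.87},
    {"x":0,"y":0,"z":0,"turn":0.095,"hand":0.87},
    {"x":0,"y":0,"z":0,"turn":0.095,"hand":0.87},
    {"x":0,"y":0,"z":0,"turn":0.095,"hand":0.87},
    {"x":0,"y":0,"z":0,"turn":0.095,"hand":0.87},
    {"x":0,"y":0,"z":0,"turn":0.095,"hand":0.87},
    {"x":0,"y":0,"z":0,"turn":0.095,"hand":0.87},
    {"x":0,"y":0,"z":0,"turn":0.095,"hand":0.87},
    {"x":0,"y":0,"z":0,"turn":0.095,"hand":0.87},
    {"x":0,"y":0,"z":0,"turn":0,"hand":0.87},
  ],
)

```text
t: 7.55
eef_pos: [0.4806, -0.2064, 0.101]
ee_rot: [[0.465, 0.885, -0.002], [0.885, -0.465, 0.001], [0.0, -0.002, -1.0]]
force: [-0.1, 0.4, -0.2]
width: 0.0122
grasp_force: 0.0
```

```bash
python3 -c "
from h import *
racks(.42,.66,-.24,.085)
rack((265,385,130,235))
print(ctrl.get_obs()['width'])"
```

```text
rack S world [ 0.5438 -0.095 ] size [0.0531 0.2105] yaw -28.1 | reader [-0.1352 -0.1354] yaw -25.1
rack world [ 0.5549 -0.0702] size [0.0513 0.155 ] yaw -28.0 | reader [-0.1255 -0.11  ] yaw -25.0
t 7.65 tcp [ 0.4807 -0.2065  0.1014] tool yaw -117.4 reader [-0.1923 -0.25  ] q6 -0.07401394630844169 F [ 0.1 -0.2  0.5]
0.012169648293941664
```

Emit:
carry_out(
  rows=[
    {"x":0,"y":0.005,"z":0.223,"turn":0,"hand":0.87},
    {"x":0,"y":0.005,"z":0.223,"turn":0,"hand":0.87},
    {"x":0,"y":0.005,"z":0.223,"turn":0,"hand":0.87},
    {"x":0,"y":0.005,"z":0.223,"turn":0,"hand":0.87},
    {"x":0.06,"y":0,"z":0,"turn":0,"hand":0.87},
    {"x":0.06,"y":0,"z":0,"turn":0,"hand":0.87},
    {"x":0.05,"y":0,"z":0,"turn":0,"hand":0.87},
    {"x":0.05,"y":0,"z":0,"turn":0,"hand":0.87},
    {"x":0.05,"y":0,"z":0,"turn":0,"hand":0.87},
    {"x":0.05,"y":0,"z":0,"turn":0,"hand":0.87},
    {"x":0.05,"y":0,"z":0,"turn":0,"hand":0.87},
    {"x":0.05,"y":0,"z":0,"turn":0,"hand":0.87},
    {"x":0.05,"y":0,"z":0,"turn":0,"hand":0.87},
    {"x":0.05,"y":0,"z":0,"turn":0,"hand":0.87},
    {"x":0.05,"y":0,"z":0,"turn":0,"hand":0.87},
    {"x":0.05,"y":0,"z":0,"turn":0,"hand":0.87},
    {"x":0,"y":0,"z":0,"turn":0,"hand":0.87},
  ],
)

```text
t: 9.35
eef_pos: [0.5119, -0.1516, 0.0129]
ee_rot: [[0.463, 0.886, -0.0], [0.886, -0.463, 0.001], [0.001, -0.001, -1.0]]
force: [0.4, -0.3, 0.3]
width: 0.0117
grasp_force: 0.0
```

```bash
python3 -c "
from h import *
racks(.42,.67,-.26,.09)
rack((245,385,120,235))"
```

```text
rack S world [ 0.5613 -0.0591] size [0.0546 0.2323] yaw -28.2 | reader [-0.1197 -0.0986] yaw -25.2
rack world [ 0.5841 -0.0127] size [0.0512 0.1288] yaw -27.2 | reader [-0.0993 -0.0511] yaw -24.2
t 9.45 tcp [ 0.5115 -0.1518  0.0127] tool yaw -117.6 reader [-0.1644 -0.1937] q6 0.04832980305359765 F [0.  0.1 0.8]
```

Emit:
carry_out(
  rows=[
    {"x":0.05,"y":0,"z":0,"turn":0,"hand":0.87},
    {"x":0.05,"y":0,"z":0,"turn":0,"hand":0.87},
    {"x":0.05,"y":0,"z":0,"turn":0,"hand":0.87},
    {"x":0.05,"y":0,"z":0,"turn":0,"hand":0.87},
    {"x":0.05,"y":0,"z":0,"turn":0,"hand":0.87},
    {"x":0.05,"y":0,"z":0,"turn":0,"hand":0.87},
    {"x":0.05,"y":0,"z":0,"turn":0,"hand":0.87},
    {"x":0.05,"y":0,"z":0,"turn":0,"hand":0.87},
    {"x":0.05,"y":0,"z":0,"turn":0,"hand":0.87},
    {"x":0.05,"y":0,"z":0,"turn":0,"hand":0.87},
    {"x":0.05,"y":0,"z":0,"turn":0,"hand":0.87},
    {"x":0,"y":0,"z":0,"turn":0,"hand":0.87},
  ],
)

```text
t: 10.65
eef_pos: [0.5376, -0.1032, 0.0132]
ee_rot: [[0.463, 0.886, 0.001], [0.886, -0.463, 0.0], [0.001, 0.0, -1.0]]
force: [-0.6, 0.7, -0.4]
width: 0.0118
grasp_force: 0.0
```

```bash
python3 -c "
from h import *
racks(.42,.70,-.26,.15,'pics/s3.png')
rack((245,385,120,235))"
```

```text
rack S world [ 0.575  -0.0012] size [0.0837 0.2271] yaw -27.6 | reader [-0.109  -0.0401] yaw -24.6
rack world [0.6137 0.0426] size [0.0508 0.113 ] yaw -27.4 | reader [-0.0727  0.0057] yaw -24.4
t 10.75 tcp [ 0.5374 -0.1037  0.0133] tool yaw -117.6 reader [-0.1411 -0.1443] q6 0.150669310091916 F [-0.1 -0.5  0.5]
```

View pics/s3.png

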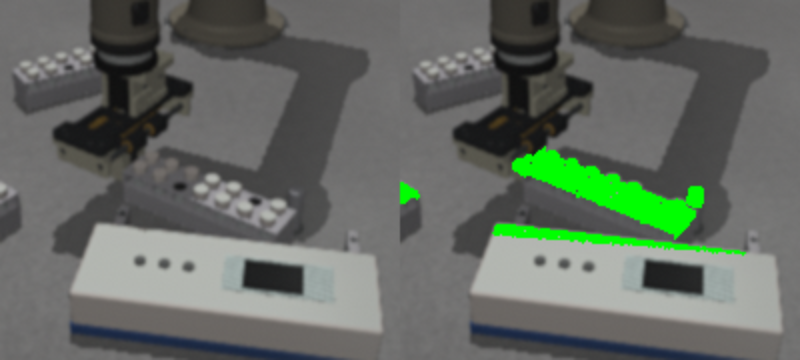

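The rack's +y end is passing behind the post (post at about (295,200) in the left half) with roughly 13 mm to spare, and its yaw is holding at -24.5°. I push about 42 mm more, then retreat, rise and turn back.

Emit:
carry_out(
  rows=[
    {"x":0.05,"y":0,"z":0,"turn":0,"hand":0.87},
    {"x":0.05,"y":0,"z":0,"turn":0,"hand":0.87},
    {"x":0.05,"y":0,"z":0,"turn":0,"hand":0.87},
    {"x":0.05,"y":0,"z":0,"turn":0,"hand":0.87},
    {"x":0.05,"y":0,"z":0,"turn":0,"hand":0.87},
    {"x":0.05,"y":0,"z":0,"turn":0,"hand":0.87},
    {"x":0.05,"y":0,"z":0,"turn":0,"hand":0.87},
    {"x":0.05,"y":0,"z":0,"turn":0,"hand":0.87},
    {"x":0.02,"y":0,"z":0,"turn":0,"hand":0.87},
    {"x":0,"y":0,"z":0,"turn":0,"hand":0.87},
    {"x":-0.2,"y":0,"z":0,"turn":0,"hand":0.87},
    {"x":-0.2,"y":0,"z":0,"turn":0,"hand":0.87},
    {"x":0,"y":0,"z":-0.3,"turn":0,"hand":0.5},
    {"x":0,"y":0,"z":-0.3,"turn":0,"hand":0.5},
    {"x":0,"y":0,"z":-0.3,"turn":0,"hand":0.3},
    {"x":0,"y":0,"z":0,"turn":0,"hand":0.3},
  ],
)

```text
t: 12.35
eef_pos: [0.5405, -0.1025, 0.1069]
ee_rot: [[0.464, 0.886, 0.008], [0.886, -0.464, -0.002], [0.002, 0.007, -1.0]]
force: [0.4, 0.3, -0.1]
width: 0.0396
grasp_force: 0.0
```

```bash
python3 -c "
from h import *
racks(.42,.685,-.26,.085)
rack((245,385,120,235))
print(ctrl.get_obs()['width'])"
```

```text
rack S world [0.6026 0.0188] size [0.0542 0.1745] yaw -27.6 | reader [-0.0825 -0.0186] yaw -24.6
rack world [0.6268 0.0685] size [0.051  0.1397] yaw -27.8 | reader [-0.061   0.0323] yaw -24.7
t 12.45 tcp [ 0.5383 -0.1018  0.1033] tool yaw -117.6 reader [-0.1403 -0.1425] q6 0.1543528124063517 F [-0.1  0.  -0.4]
0.04745359094512996
```

The rack is at reader (-0.076, 0.000), yaw -24.7°, its left end behind the post. Next I turn back and go behind its rear face.

Emit:
carry_out(
  rows=[
    {"x":0,"y":0,"z":0,"turn":-0.095,"hand":0.35},
    {"x":0,"y":0,"z":0,"turn":-0.095,"hand":0.35},
    {"x":0,"y":0,"z":0,"turn":-0.095,"hand":0.35},
    {"x":0,"y":0,"z":0,"turn":-0.095,"hand":0.35},
    {"x":0,"y":0,"z":0,"turn":-0.095,"hand":0.35},
    {"x":0,"y":0,"z":0,"turn":-0.095,"hand":0.35},
    {"x":0,"y":0,"z":0,"turn":-0.095,"hand":0.35},
    {"x":0,"y":0,"z":0,"turn":-0.095,"hand":0.35},
    {"x":0,"y":0,"z":0,"turn":-0.095,"hand":0.35},
    {"x":0,"y":0,"z":0,"turn":-0.095,"hand":0.35},
    {"x":0,"y":0,"z":0,"turn":-0.095,"hand":0.35},
    {"x":0.1235,"y":0.292,"z":0,"turn":0,"hand":0.35},
    {"x":0.1235,"y":0.292,"z":0,"turn":0,"hand":0.35},
    {"x":0.1235,"y":0.292,"z":0,"turn":0,"hand":0.35},
    {"x":0.1235,"y":0.292,"z":0,"turn":0,"hand":0.35},
    {"x":0,"y":0,"z":0,"turn":0,"hand":0.35},
  ],
)

```text
t: 14.05
eef_pos: [0.5478, 0.0278, 0.1014]
ee_rot: [[-0.886, 0.463, -0.003], [0.463, 0.886, 0.002], [0.003, 0.0, -1.0]]
force: [-0.4, 0.0, 0.8]
width: 0.0597
grasp_force: 0.0
```

```bash
python3 -c "
from h import *
racks(.42,.67,-.26,.16)
rack((245,385,120,235),'pics/p4.png')
print(ctrl.get_obs()['width'])"
```

```text
rack S world [0.5971 0.0428] size [0.0859 0.2106] yaw -27.4 | reader [-0.0893  0.005 ] yaw -24.4
rack world [ 0.6901 -0.0805] size [0.0264 0.071 ] yaw -1.7 | reader [ 0.0102 -0.1131] yaw 1.3
t 14.15 tcp [0.5481 0.0248 0.1018] tool yaw -27.7 reader [-0.1373 -0.0155] q6 -1.181692290035312 F [ 0.5 -0.1 -0.1]
0.059851661399286236
```

View pics/p4.png

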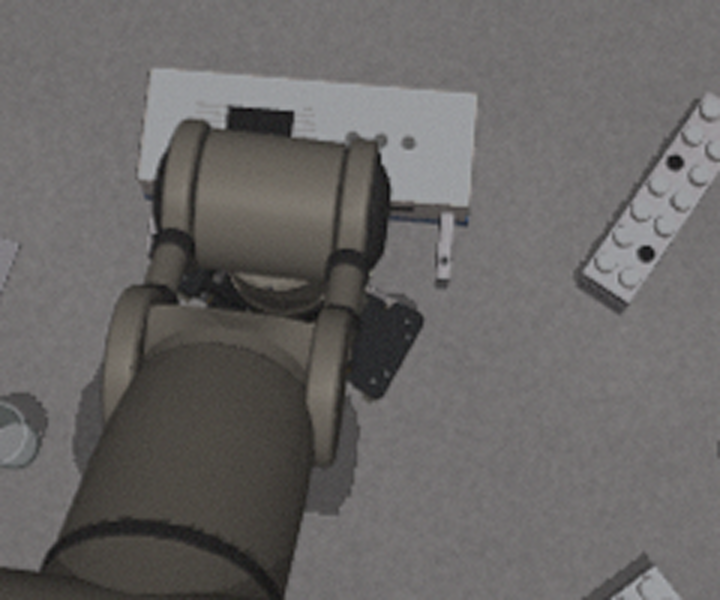

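The arm is clear of the post, and the right side wall is free at about (445,250). I descend and push the first part of the closing arc.

Emit:
carry_out(
  rows=[
    {"x":0,"y":0,"z":0.223,"turn":0,"hand":0.35},
    {"x":0,"y":0,"z":0.223,"turn":0,"hand":0.35},
    {"x":0,"y":0,"z":0.223,"turn":0,"hand":0.35},
    {"x":0,"y":0,"z":0.223,"turn":0,"hand":0.35},
    {"x":-0.065,"y":0,"z":0,"turn":0,"hand":0.35},
    {"x":-0.065,"y":0,"z":0,"turn":0,"hand":0.35},
    {"x":-0.036,"y":-0.003,"z":0,"turn":-0.016,"hand":0.35},
    {"x":-0.036,"y":-0.003,"z":0,"turn":-0.016,"hand":0.35},
    {"x":-0.036,"y":-0.003,"z":0,"turn":-0.016,"hand":0.35},
    {"x":-0.036,"y":-0.003,"z":0,"turn":-0.016,"hand":0.35},
    {"x":-0.036,"y":-0.003,"z":0,"turn":-0.016,"hand":0.35},
    {"x":-0.036,"y":-0.003,"z":0,"turn":-0.016,"hand":0.35},
    {"x":-0.036,"y":-0.003,"z":0,"turn":-0.016,"hand":0.35},
    {"x":-0.036,"y":-0.003,"z":0,"turn":-0.016,"hand":0.35},
    {"x":-0.036,"y":-0.003,"z":0,"turn":-0.016,"hand":0.35},
    {"x":-0.036,"y":-0.003,"z":0,"turn":-0.016,"hand":0.35},
    {"x":0,"y":0,"z":0,"turn":0,"hand":0.35},
  ],
)

```text
t: 15.85
eef_pos: [0.5936, 0.0019, 0.0138]
ee_rot: [[-0.97, 0.242, 0.001], [0.242, 0.97, -0.0], [-0.001, 0.0, -1.0]]
force: [-0.8, 0.6, -1.0]
width: 0.0596
grasp_force: 0.1
```

```bash
python3 -c "
from h import *
q=racks(.42,.675,-.26,.18,'pics/s5.png')
r=(q[:,:2]-O)@RR; print(np.round(np.percentile(r,[1,99],axis=0),4))
rack((245,385,120,235))"
```

```text
rack S world [0.6284 0.0334] size [0.0737 0.2098] yaw -13.9 | reader [-0.0576 -0.0027] yaw -10.9
[[-0.0976 -0.1064]
 [-0.0157  0.0978]]
rack world [ 0.6894 -0.0957] size [0.0266 0.0406] yaw -1.1 | reader [ 0.0102 -0.1283] yaw 2.0
t 15.95 tcp [0.5935 0.0021 0.0139] tool yaw -14.1 reader [-0.0908 -0.0358] q6 -1.451113284651681 F [-0.2  0.1 -0.1]
```

View pics/s5.png

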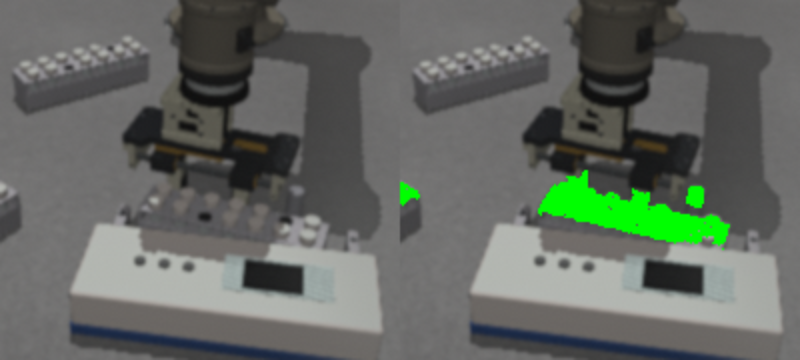

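The rack is at yaw -10.9°, centred at y about -3 mm, and past the post. I finish the arc.

Emit:
carry_out(
  rows=[
    {"x":-0.037,"y":-0.005,"z":0,"turn":-0.016,"hand":0.35},
    {"x":-0.037,"y":-0.005,"z":0,"turn":-0.016,"hand":0.35},
    {"x":-0.037,"y":-0.005,"z":0,"turn":-0.016,"hand":0.35},
    {"x":-0.037,"y":-0.005,"z":0,"turn":-0.016,"hand":0.35},
    {"x":-0.037,"y":-0.005,"z":0,"turn":-0.016,"hand":0.35},
    {"x":-0.037,"y":-0.005,"z":0,"turn":-0.016,"hand":0.35},
    {"x":-0.037,"y":-0.005,"z":0,"turn":-0.016,"hand":0.35},
    {"x":-0.037,"y":-0.005,"z":0,"turn":-0.016,"hand":0.35},
    {"x":0,"y":0,"z":0,"turn":0,"hand":0.35},
  ],
)

```text
t: 16.85
eef_pos: [0.622, -0.0066, 0.0139]
ee_rot: [[-0.999, 0.052, 0.001], [0.052, 0.999, -0.0], [-0.001, 0.0, -1.0]]
force: [-0.7, 0.9, 0.1]
width: 0.0597
grasp_force: 0.0
```

```bash
python3 -c "
from h import *
q=racks(.42,.69,-.26,.18)
rack((245,385,120,235))"
```

```text
rack S world [0.6507 0.0099] size [0.0785 0.2523] yaw -0.0 | reader [-0.034 -0.025] yaw 3.0
rack world [ 0.6898 -0.0982] size [0.0256 0.0353] yaw -1.3 | reader [ 0.0108 -0.1308] yaw 1.7
t 16.95 tcp [ 0.6217 -0.0065  0.0141] tool yaw -3.1 reader [-0.0621 -0.0429] q6 -1.6512556865815118 F [ 0.4  0.4 -0.5]
```

Emit:
carry_out(
  rows=[
    {"x":-0.01,"y":0,"z":0,"turn":0,"hand":0.35},
    {"x":-0.01,"y":0,"z":0,"turn":0,"hand":0.35},
    {"x":0,"y":0,"z":0,"turn":0,"hand":0.35},
    {"x":0,"y":0,"z":0,"turn":0,"hand":0.35},
  ],
)

```text
t: 17.35
eef_pos: [0.6226, -0.0065, 0.0141]
ee_rot: [[-0.999, 0.053, -0.001], [0.053, 0.999, 0.0], [0.001, 0.0, -1.0]]
force: [-5.4, 0.4, 4.1]
width: 0.0596
grasp_force: 2.6
```

Emit:
carry_out(
  rows=[
    {"x":-0.015,"y":0,"z":0,"turn":0,"hand":0.35},
    {"x":-0.01,"y":0,"z":0,"turn":0,"hand":0.35},
    {"x":0,"y":0,"z":0,"turn":0,"hand":0.35},
    {"x":0.04,"y":0,"z":0,"turn":0,"hand":0.35},
    {"x":0.05,"y":0,"z":0,"turn":0,"hand":0.35},
    {"x":0,"y":0.2,"z":0,"turn":0,"hand":0.35},
    {"x":0,"y":0.2,"z":0,"turn":0,"hand":0.35},
    {"x":-0.05,"y":0,"z":0,"turn":0,"hand":0.35},
    {"x":-0.04,"y":0,"z":0,"turn":0,"hand":0.35},
    {"x":0,"y":0,"z":0,"turn":0,"hand":0.35},
  ],
)

```text
t: 18.35
eef_pos: [0.6254, 0.0339, 0.0134]
ee_rot: [[-0.999, 0.054, -0.006], [0.054, 0.999, 0.002], [0.006, 0.001, -1.0]]
force: [-9.4, 4.1, 4.6]
width: 0.0595
grasp_force: 4.6
```

Pressed home at both places with about 10 N. Now I back off 10 mm, rise, and move the arm aside to look.

Emit:
carry_out(
  rows=[
    {"x":0.05,"y":0,"z":0,"turn":0,"hand":0.35},
    {"x":0.05,"y":-0.1,"z":0,"turn":0,"hand":0.35},
    {"x":0,"y":-0.1,"z":0,"turn":0,"hand":0.35},
    {"x":0,"y":0,"z":-0.25,"turn":0,"hand":0.35},
    {"x":0,"y":0,"z":-0.3,"turn":0,"hand":0.35},
    {"x":0,"y":0,"z":-0.3,"turn":0,"hand":0.35},
    {"x":0,"y":0,"z":-0.3,"turn":0,"hand":0.35},
    {"x":0.2,"y":-0.3,"z":-0.2,"turn":0,"hand":0.35},
    {"x":0.2,"y":-0.3,"z":-0.2,"turn":0,"hand":0.35},
    {"x":0.2,"y":-0.3,"z":0,"turn":0,"hand":0.35},
    {"x":0.2,"y":-0.3,"z":0,"turn":0,"hand":0.35},
    {"x":0.2,"y":-0.3,"z":0,"turn":0,"hand":0.35},
    {"x":0.2,"y":-0.3,"z":0,"turn":0,"hand":0.35},
    {"x":0.2,"y":-0.3,"z":0,"turn":0,"hand":0.35},
    {"x":0.2,"y":-0.3,"z":0,"turn":0,"hand":0.35},
    {"x":0,"y":0,"z":0,"turn":0,"hand":0.35},
    {"x":0,"y":0,"z":0,"turn":0,"hand":0.35},
  ],
)

```text
t: 20.05
eef_pos: [0.4438, -0.2189, 0.1692]
ee_rot: [[-0.998, 0.056, 0.001], [0.056, 0.998, -0.0], [-0.001, -0.0, -1.0]]
force: [-0.3, -0.1, 0.6]
width: 0.0598
grasp_force: 0.0
```

Run:
```python
from h import *
p,d=ctrl.read_camera('top'); W=cloud('top',d)
cv2.imwrite('pics/end.png',cv2.resize(p[60:260,140:480,::-1],(800,470),interpolation=cv2.INTER_CUBIC))
r=(W[...,:2]-O)@RR; z=W[...,2]
m=(z>.04)&(z<.051)&(r[...,0]>-.08)&(r[...,0]<-.004)&(abs(r[...,1])<.124)
q=r[m]; print(rect(q), len(q), np.percentile(q,[1,99],axis=0))
for a,b in [(-.09,-.04),(-.03,.03),(.04,.09)]:
    s=q[(q[:,1]>a)&(q[:,1]<b),0]; print('rear edge',a,b,np.round(np.percentile(s,[1,5]),4))
print(ctrl.get_obs()['eef_pos'],ctrl.get_obs()['t'])
for n,box,z0,z1 in [('beaker',(172,210,188,222),.03,.08),('jar',(425,460,190,225),.03,.08),('spat',(155,200,130,198),.004,.03)]:
    q=top_edge_rect('top',W,box,z0,z1); print(n,rect(q[:,:2])[0])
```

```text
(array([-0.02822804, -0.00299366]), array([0.04819134, 0.20981003]), np.float32(0.17228907)) 889 [[-0.0511604  -0.10662923]
 [-0.00477513  0.10056738]]
rear edge -0.09 -0.04 [-0.0515 -0.0504]
rear edge -0.03 0.03 [-0.0511 -0.0499]
rear edge 0.04 0.09 [-0.0509 -0.0495]
[ 0.44425426 -0.21804878  0.16909888] 20.1
beaker [0.46371317 0.29713526]Traceback (most recent call last):
  File "<stdin>", line 11, in <module>
  File "h.py", line 26, in top_edge_rect
    k,l,st,ce=cv2.connectedComponentsWithStats(m); i=1+np.argmax(st[1:,4]); v,u=np.nonzero(l==i)
                                                       ~~~~~~~~~^^^^^^^^^^
    return _wrapfunc(a, 'argmax', axis=axis, out=out, **kwds)
    return bound(*args, **kwds)
ValueError: attempt to get argmax of an empty sequence
```

View pics/end.png

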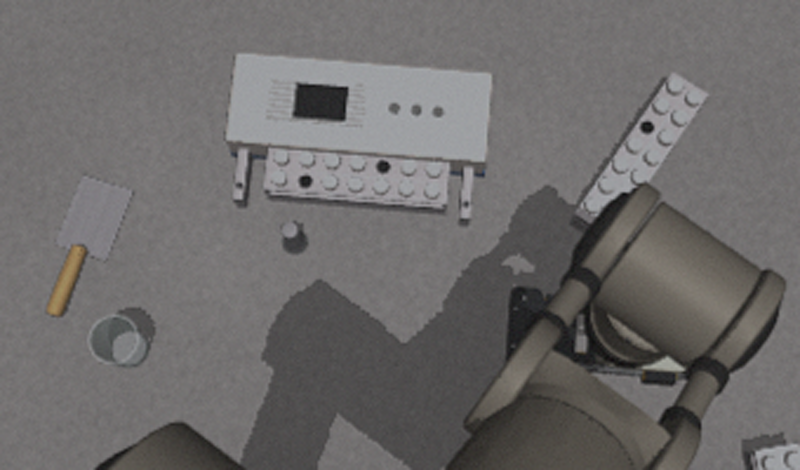

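The final view shows the rack flush against the back wall at (355,180), between the side walls. Its rear edge is at x of about -0.0505 (centre -0.0255), y -3 mm, yaw 0.2°. The beaker and spatula are in their places. The arm hides the jar, but the hand stayed above it and well away. Handing in.

```bash
python3 -c "
from workcell import ctrl
print(ctrl.finish_job())"
```

```text
the job is handed in; nothing more can be done
None
```

The rack sits flush along the bay's back wall (reader x about -25.5 mm, y about -3 mm, yaw about 0.2°), the hand is clear of it, and the job was handed in at about 20 s; the hand-in returned no verdict, and the jar was hidden by the arm in the last view, so I couldn't confirm its position there.

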